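Dock a leg carrier, push the leg in to its length mark and squeeze the cam lever shut

TASK

Push the carrier with the telescopic leg along the rollers into the green station bay until it is fully home against the end stop, then push the spring-loaded inner leg in until its white pointer stands level with the red index. With the leg held at that mark, slide the orange cam lever fully closed by squeezing lever and leg grip together in the gripper; do not start closing the lever before the leg is at the mark, and do not let the leg slip off it. Finish still holding: the gripper stays squeezed on leg grip and lever, with the leg at the mark; leave the other things on the worktop alone.

Things in the scene. Friction and masses are not known exactly. Their poses are not given: they have to be found in the camera images.
- carrier: Loose grey carrier plate 200 x 120 x 8 mm (about 1.1 kg in all) on the rollers, its underside 32 mm above the worktop. Origin: centre of the underside; +x along the track to the bay (at first roughly the robot's left, world +y), +y to the orange lever's side. Held under the track's lips: it only rolls along the track, easily, with 3 mm side play. A tube for the leg lies fixed on it along x.
- bay (a point): Point of the fixed roller track where the carrier's origin stands when fully home against the green end stop (90 mm high); +x is the push direction, axes as the carrier. Track: 470 mm long, 150 mm wide, lips' top 47 mm above the worktop, lips green along the bay. The carrier starts 120 to 220 mm short of this point.
- push_plate (a point): Centre of the rear (-x) face of the inner leg's black upright push plate, 100 mm wide (y), 50 mm high (25 up and down), 6 thick; 77 mm above the worktop, 37 above the carrier plate. Leg grip and lever stand behind it (-x); fingers lowered beside these push it to +x with their front edges, which first rolls the carrier (rolls easier than the leg's spring yields), then slides the leg.
- leg_grip: The black grip of the inner leg with push plate and pointer; origin at push_plate, axes as the carrier. The grip block reaches from the push plate 45 mm to -x, from y = -12 to +4 mm, 22 mm up and down. One finger squeezes its free side face at y = -12 mm.
- lever_pad: Orange upright pad of the cam lever, 40 mm long (x), 5 mm thick (y), 42 mm high, on the inner leg beside the grip on the +y side, from 3 to 43 mm behind the push plate; origin on its inner face at the push plate's rear face x and centre height. It slides to -y to close; the other finger presses it.
- lever_face (a point): Centre of the outer (+y) face of the lever pad, 23 mm behind the push plate: 26 mm to +y of the leg's middle plane when open, 12 mm when closed. Grip and lever together measure 38 mm across y when the lever is open and 24 mm when closed; the closed pair is centred on the leg's middle plane (y of push_plate).
- lever (a joint): Cam lever slide (m): 0 to 0.003 at the start (open), 0.014 fully closed. Friction about 4 N, no spring.
- leg (a joint): Inner leg slide (m): 0 = drawn out (start), 0.045 = fully in. A spring presses it out with 3 N at 0, growing by 0.6 N per cm; nothing locks it, so it springs back out when let go.
- pointer (a point): Top of the white upright pointer fin (3 mm thick) on the inner leg, 60.5 mm ahead (+x) of the push plate's rear face and 37.5 mm to its +y side, 12 mm above its height. Axes as the carrier.
- index_mark (a point): Top of the red upright index fin (3 mm thick) on the scale bar of the carrier, the length mark; 10 mm to the +y side of the pointer's path, axes as the carrier. It stays put on the carrier, 21.5 to 41.5 mm ahead of the pointer at the start. The leg is at the mark when pointer and index have the same x along the carrier.
- multimeter: Bystander: yellow multimeter, 150 x 68 x 40 mm; origin under its centre.
- cleaner_bottle: Bystander: standing light-blue bottle, 49 mm across, 178 mm high; origin under its centre.
- spare_finger: Bystander: small orange printed gripper finger, 14 x 52 x 12 mm; origin under its centre.

How it is judged:
By the outcome, as a careful person would: the job done as asked, in the order asked, and still so for the second after the job is handed in, while the arm keeps its last pose, push and grip.
It also fails if it takes over 45 s, if anything falls off the work surface, if the arm or the gripper's body presses on something with over 40 N, if the wrist force passes 120 N, or if a joint passes its speed limit or range.

ROBOT

A 6-joint arm with a two-finger parallel gripper is mounted at the origin on a cart in front of the work surface, level with it; the furniture and walls round the work are solid. World frame = base frame: x ahead of the robot, y to its left, z up, the work surface at z = 0. Lengths are in m, angles in rad, forces in N, time in s.
With the tool pointing down it reaches from about 0.3 to 0.75 m from the base axis. Payload 8.5 kg.
Tool frame: the origin (TCP) lies between the finger pads; the fingertips stand 19 mm ahead of it and the grasp point (between the pads) is the TCP (ctrl.tips_ahead is the distance from the TCP to the fingertips, in m); z points along the fingers, y is the line along which they close (so a half turn about z gives the same grasp; the last joint's range is limited). The gripper opens to 85 mm and grips with 20 to 120 N. Pads are 22 mm wide; open, the fingers measure 114 mm over their backs; the gripper's body (76 mm by 85 mm) begins 54 mm behind the grasp point. The pads swing forward as they close: fully open they stand 13 mm farther back than shut.
Start: joints at [1.134, 0.381, 1.297, -0, 1.464, -0.215], TCP at [0.121, 0.537, 0.25] pointing down, gripper open.
Joint ranges: [-3.11, 3.11], [-0.89, 2.33], [0.22, 2.48], [-1.42, 4.56], [0.17, 2.85], [-2.88, 2.88]. Speed limits (rad/s): [2.39, 2.39, 3.14, 3.14, 3.14, 3.14].

INTERFACE

Orientations are given as a unit quaternion [w, x, y, z].
In Python, from rig import ctrl, optics gives the robot as it stands. The module is installed in compiled form; this text tells all that it offers.
- The arm moves only by the shell command python3 -m handwheel 'ROWS' [FORCE]. ROWS is JSON, a list that holds one entry, the list of rows, each a list of 7 numbers: the shift along the tool's x, y, z in cm, then the turn, a rotation vector about the tool's x, y, z in rad, then the finger opening in cm, from 0 to 8.54. A call has 1 to 20 rows; each row is the pose to reach, as a shift and turn from the pose commanded when the call began, along the tool's axes at that moment; what a row does not reach only later rows make up. A row lasts 1/10 s, in which the tool goes at most 50 mm and 8.59 degrees, less where a joint would pass 70% of its speed; a pose out of reach is approached as far as the arm can. A call with a gripper value outside its range is refused whole. The fingers move at their own pace and stop on an object; FORCE is the grip in N (left out, the last holds). Time passes only in rows, so rows that repeat a pose let the fingers close. It gives the time, the measured TCP pose, the force, the opening and the grip force at its end, in the units of the state.
- ctrl.observe(): the state, without advancing time (a new reading comes with each control period).
- optics.capture(name): name is "scene" or "top" or "wrist"; returns (picture, depth): 420x560x3 uint8, red, green, blue; 420x560 float32, m along the optical axis (not along the pixel's ray), 0 where there is no reading.
- optics.camera_info(name): a dict with "vertical_fov" (degrees; the focal length in pixels is half the picture's height over the tangent of half this angle, whatever the lens; pixels are square), "cx", "cy" (the principal point, pixels), "rvec" (rotation vector, rad) and "tvec" (3), from world to camera coordinates, as OpenCV has them. Camera axes: x right, y down, z forward; pixel columns grow to the right and rows downward; lengths in m; the calibration is good to about 2 mm. A picture is of the moment at which its call begins: read the wrist's pose just before it. camera_info takes no time and is no camera call; for the wrist camera it gives the pose at the moment of the call.
- ctrl.hand_in(): hands the job in; it is judged then, once.
The state is a dict: "time_s": time; "joint_pos": joint angles; "joint_vel": joint speeds; "joint_efforts": joint torques, N m; "tool_pos": TCP position; "tool_rot": TCP orientation; "contact_force": force on the tool from outside, world axes, zero at the start; "torque": the same for the moment, N m; "gripper_width": finger opening in m; "grip_force": force on a finger pad.
Only numpy, scipy, OpenCV 4.12 (cv2) and the standard library are available. Lean on these libraries where they do the work, as an engineer would, in place of code of your own. Each camera call takes 0.05 s, during which the arm holds its last target. There are 200 camera calls.

## Working session

There is one attempt and no reset: what is moved stays moved. The work goes in short steps, Python scripts to look and compute and a shell command to move; the robot and the scene stay as the last step left them, time stands still between calls to the robot, and variables do not carry over. Pictures are saved under pics/ and viewed, at most 10 in all, crops included, and the job is handed in when it is done.

```bash
mkdir -p pics; cat > h.py <<'E'
import numpy as np, cv2
from rig import ctrl, optics
def cam(n):
    i=optics.camera_info(n); f=210/np.tan(np.radians(i["vertical_fov"])/2)
    R=cv2.Rodrigues(np.array(i["rvec"],float))[0]; t=np.array(i["tvec"],float).ravel()
    return f,i["cx"],i["cy"],R,t
def ray(c,u,v,z):
    f,cx,cy,R,t=c; o=-R.T@t; d=R.T@np.array([(u-cx)/f,(v-cy)/f,1]); return o+d*(z-o[2])/d[2]
def cloud(c,D):
    f,cx,cy,R,t=c; v,u=np.mgrid[:420,:560]
    P=np.stack([(u-cx)/f*D,(v-cy)/f*D,D],-1); return (P-t)@R
def snap(n,fn):
    c=cam(n); p,D=optics.capture(n); cv2.imwrite("pics/"+fn,p[:,:,::-1]); np.savez("pics/"+fn+".npz",p=p,D=D); return c,p,D
E
python3 - <<'E'
from h import *
for n in("scene","top"):
    c,p,D=snap(n,n+"1.png"); print(n,c[0],c[1:3],-c[3].T@c[4])
s=ctrl.observe(); print(s)
a=cv2.imread("pics/scene1.png");b=cv2.imread("pics/top1.png")
E
```

```text
scene 417.5557464465744 (278.87066460467946, 202.95438402085156) [ 0.02214284 -0.36346585  0.80252654]
top 485.96499724567354 (278.1509637845137, 201.00165106119803) [0.3066414  0.10822239 1.28904119]
{'time_s': 0.1, 'joint_pos': array([ 1.13367276e+00,  3.81175401e-01,  1.29814685e+00, -6.08409764e-06,
        1.46359600e+00, -2.15317460e-01]), 'joint_vel': array([ 0.00096623, -0.00066058, -0.00261777, -0.00130077,  0.00140615,
       -0.00055492]), 'joint_efforts': array([ 4.71832391e-03, -4.49218512e+01, -2.31655097e+01, -1.00004522e-04,
        3.71714530e-03, -2.37695559e-05]), 'tool_pos': array([0.12091068, 0.53631344, 0.24976123]), 'tool_rot': array([-2.09538811e-04,  1.10675500e-01,  9.93856375e-01, -6.28811451e-04]), 'contact_force': array([-0.45586453, -0.13953205,  0.52813085]), 'torque': array([ 0.00192262,  0.05643479, -0.00958112]), 'grip_force': 0.0, 'gripper_width': 0.08593541271723573}
```

View pics/top1.png

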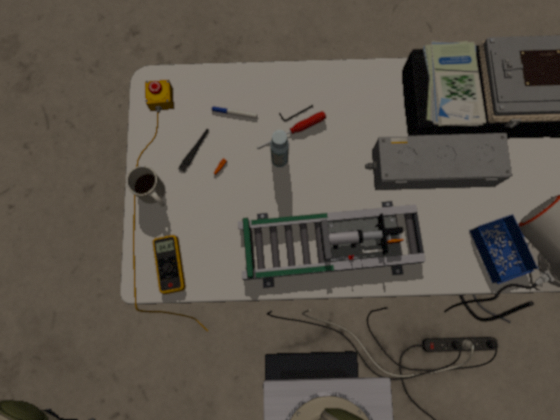

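View pics/scene1.png

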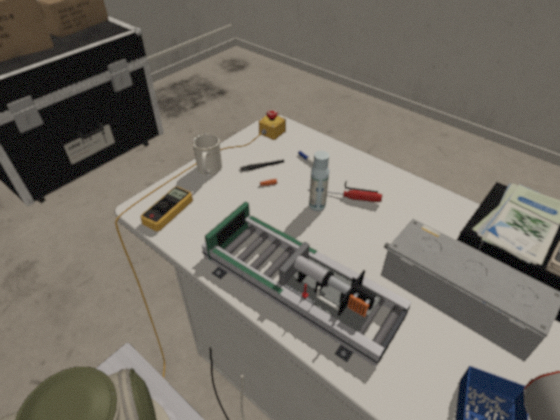

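Top view: track spans about (245–420, 210–280) with the green bay at the left; the push plate is near (388,240), the orange lever near (397,240), and the red index near (350,258). The bottle is at (280,150), clear of the track. Next I measure.

```bash
python3 - <<'E'
from h import *
c=cam("top"); d=np.load("pics/top1.png.npz"); p,D=d["p"],d["D"]
for u,v,z in((278,201,0),(245,245,0.09),(388,240,.1),(330,410,0),(168,265,0),(280,150,.17),(422,235,.047)): print((u,v),ray(c,u,v,z).round(3),D[v,u])
P=cloud(c,D)
hsv=cv2.cvtColor(p,cv2.COLOR_RGB2HSV)
for nm,lo,hi in(("orange",(5,150,120),(16,255,255)),("green",(60,100,30),(90,255,255)),("red",(172,150,80),(180,255,255)),("red2",(0,170,80),(4,255,255))):
    m=cv2.inRange(hsv,lo,hi); n,l,s,ce=cv2.connectedComponentsWithStats(m)
    for i in range(1,n):
        if s[i,4]>5: print(nm,s[i],ce[i].round(1),np.median(P[l==i],0).round(3))
b=cv2.resize(p[195:290,235:430],None,fx=4,fy=4,interpolation=cv2.INTER_CUBIC); cv2.imwrite("pics/topc.png",b[:,:,::-1])
E
```

```text
(278, 201) [0.613 0.109 0.   ] 1.3222432
(245, 245) [0.482 0.194 0.09 ] 1.2015584
(388, 240) [ 0.483 -0.159  0.1  ] 1.2280371
(330, 410) [ 0.079 -0.005  0.   ] 1.0729917
(168, 265) [0.448 0.405 0.   ] 1.2445219
(280, 150) [0.7  0.1  0.17] 1.214563
(422, 235) [ 0.501 -0.26   0.047] 1.3022598
orange [215 165   5   7  10] [216.9 167.8] [0.709 0.273 0.013]
green [252 214  74  10 210] [287.  218.5] [0.554 0.089 0.048]
green [244 219   9  58 301] [247.9 248.1] [0.474 0.187 0.09 ]
green [256 266  77  11 293] [293.9 271.2] [0.417 0.076 0.048]
red2 [152  84   6   5  24] [154.3  85.9] [0.926 0.435 0.081]
red2 [151  91   6   1   6] [153.5  91. ] [0.911 0.437 0.08 ]
red2 [291 112  34  19 164] [308.  120.5] [0.833 0.019 0.03 ]
red2 [349 256   2   3   6] [349.5 257. ] [ 0.449 -0.069  0.054]
```

View pics/topc.png

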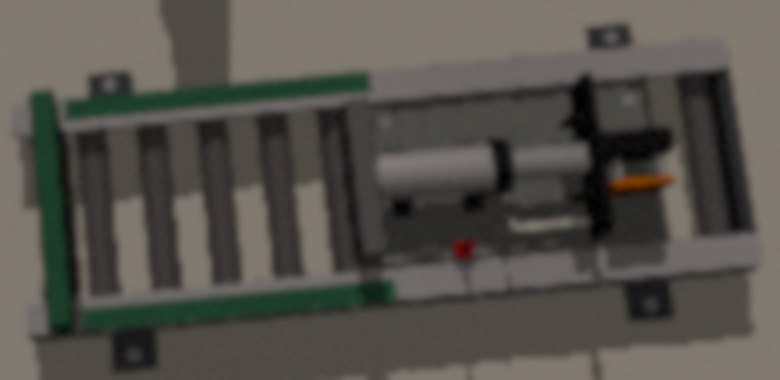

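Crop shows the plate near crop x≈595 (y 80–235), grip above and orange lever below it, red index at (463,249), and the white pointer bar starting at about (512,222). Now I compute the track axis and approach.

```bash
cat > rel.py <<'E'
from h import *
from scipy.spatial.transform import Rotation as Ro
def delta(tgt,yaw_y):
    "tool shift (cm) and rotvec to reach tgt with tool down and tool y at world angle yaw_y (deg)"
    s=ctrl.observe(); w,x,y,z=s["tool_rot"]; R=Ro.from_quat([x,y,z,w])
    a=np.radians(yaw_y); Y=np.array([np.cos(a),np.sin(a),0]); Z=np.array([0,0,-1.]); T=np.stack([np.cross(Y,Z),Y,Z],1)
    return (R.inv().apply(np.array(tgt)-s["tool_pos"])*100).round(2),(R.inv()*Ro.from_matrix(T)).as_rotvec().round(4)
E
python3 - <<'E'
from rel import *
c=cam("top"); d=np.load("pics/top1.png.npz"); p=d["p"]; hsv=cv2.cvtColor(p,cv2.COLOR_RGB2HSV)
m=cv2.inRange(hsv,(60,90,25),(95,255,255)); n,l,s,ce=cv2.connectedComponentsWithStats(m)
for i in range(1,n):
    if s[i,4]>100:
        v,u=np.where(l==i); z=.09 if s[i,2]<20 else .047
        Q=np.array([ray(c,a,b,z)[:2] for a,b in zip(u,v)]); f=cv2.fitLine(Q.astype(np.float32),cv2.DIST_HUBER,0,.01,.01).ravel()
        print(s[i],f.round(4),np.degrees(np.arctan2(f[1],f[0])).round(2))
for nm,u,v,z in(("ppA",381.5,215.5,.102),("ppB",385.5,253,.102),("idx",350.7,257.2,.089),("ptr",362.5,250.5,.089)): print(nm,ray(c,u,v,z).round(4))
print(delta((.47,-.18,.25),5.2))
E
```

```text
[252 214  74  10 234] [ 0.0618 -0.9981  0.5544  0.0869] -86.45
[244 219   9  59 319] [0.9974 0.0727 0.4737 0.1866] 4.17
[256 266  77  12 325] [ 0.0694 -0.9976  0.4174  0.074 ] -86.02
ppA [ 0.5441 -0.1477  0.102 ]
ppB [ 0.4504 -0.1502  0.102 ]
idx [ 0.4441 -0.0665  0.089 ]
ptr [ 0.4598 -0.0967  0.089 ]
(array([-4.981e+01, -6.220e+01,  4.000e-02]), array([-1.3000e-03,  6.0000e-04,  1.2582e+00]))
```

```bash
python3 -m handwheel '[[[-27,-32,0,0,0,0.64,8.5],[-27,-32,0,0,0,0.64,8.5],[-27,-32,0,0,0,0.64,8.5],[-27,-32,0,0,0,0.64,8.5],[-27,-32,0,0,0,0.64,8.5],[-27,-32,0,0,0,0.64,8.5],[-27,-32,0,0,0,0.64,8.5],[-27,-32,0,0,0,0.64,8.5],[-27,-32,0,0,0,0.64,6.5],[-53.4,-64.5,0,0,0,1.279,6.5],[-53.4,-64.5,0,0,0,1.279,6.5],[-53.4,-64.5,0,0,0,1.279,6.5],[-53.4,-64.5,0,0,0,1.279,6.5],[-53.4,-64.5,0,0,0,1.279,6.5],[-53.4,-64.5,0,0,0,1.279,6.5],[-53.4,-64.5,0,0,0,1.279,6.5],[-53.4,-64.5,0,0,0,1.279,6.5],[-53.4,-64.5,0,0,0,1.279,6.5],[-53.4,-64.5,0,0,0,1.279,6.5],[-53.4,-64.5,0,0,0,1.279,6.5]]]'
python3 - <<'E'
from rel import *
c,p,D=snap("wrist","w1.png"); print(c[0],-c[3].T@c[4]); print(c[3].round(3))
for n in("scene",):snap(n,n+"2.png")
print(ctrl.observe()["tool_pos"],ctrl.observe()["tool_rot"],ctrl.observe()["contact_force"])
E
```

```text
time_s: 2.1
tool_pos: [0.4996, -0.2096, 0.2498]
tool_rot: [-0.001, 0.682, 0.731, -0.0]
contact_force: [-0.1, 0.5, 0.4]
gripper_width: 0.0649
grip_force: 0.0
306.5842988250554 [ 0.49550074 -0.14063509  0.37286638]
[[ 0.998  0.069 -0.001]
 [ 0.066 -0.96   0.27 ]
 [ 0.018 -0.27  -0.963]]
[ 0.49958266 -0.20894861  0.25043842] [-2.20976079e-04  6.81563445e-01  7.31758990e-01  4.37265199e-05] [ 0.43707146 -0.20178331  0.31842839]
```

View pics/w1.png

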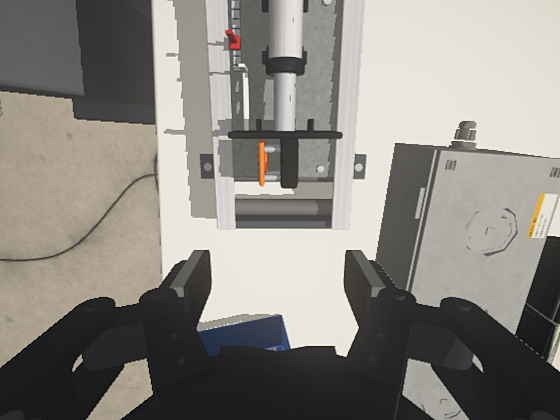

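Wrist view: push plate spans (228–342, ~135), orange lever (262,163), grip (289,163), red index at (233,38), and pointer top near (243,68). All are clearly visible and upright.

```bash
cat > meas.py <<'E'
from rel import *
A=np.radians(94.05); EX=np.array([np.cos(A),np.sin(A)]); EY=np.array([-EX[1],EX[0]])
def loc(P): P=np.asarray(P)[...,:2]-[.486,.080]; return np.stack([P@EX,P@EY],-1)  # track coords (m)
E
python3 - <<'E'
from meas import *
c=cam("wrist"); d=np.load("pics/w1.png.npz"); p,D=d["p"],d["D"]; P=cloud(c,D); L=loc(P); hsv=cv2.cvtColor(p,cv2.COLOR_RGB2HSV)
def st(nm,m):
    q=np.c_[L[m],P[m][:,2]]; q=q[q[:,2]>.03]; print(nm,len(q),(np.percentile(q,[3,50,97],axis=0)*1000).round(1).tolist())
roi=np.zeros((420,560),bool); roi[:200,200:370]=1
H,S,V=cv2.split(hsv)
st("red",roi&((H<4)|(H>174))&(S>150)&(V>80)); st("orange",roi&(H>5)&(H<18)&(S>150))
r2=roi.copy(); r2[:,:228]=0; r2[:,256:]=0; r2[:55]=0; r2[130:]=0
st("ptr",r2&(P[...,2]>.083)); st("ptr3",r2&(P[...,2]>.06))
r3=roi.copy(); r3[:125]=0; st("plate",r3&(P[...,2]>.097)); 
print("tool",loc(ctrl.observe()["tool_pos"])*1000)
b=cv2.resize(p[20:150,205:335],None,fx=4.6,fy=4.6,interpolation=cv2.INTER_CUBIC); cv2.imwrite("pics/w1c.png",b[:,:,::-1])
# lips: edge x positions of height .047
for row in(100,120,160,190):
    m=(abs(P[row,:,2]-.047)<.004); m[:200]=0; m[370:]=0; print(row,(L[row][m][[0,-1]]*1000).round(1).tolist())
E
```

```text
red 119 [[-153.7, 42.0, 53.0], [-149.7, 45.0, 54.6], [-143.6, 50.6, 89.2]]
orange 299 [[-274.5, 15.9, 80.5], [-256.3, 19.9, 97.2], [-238.4, 22.8, 99.0]]
ptr 49 [[-220.0, 6.3, 85.7], [-175.6, 35.3, 90.1], [-173.3, 39.2, 373.4]]
ptr3 202 [[-224.8, 6.3, 60.0], [-190.1, 36.2, 60.9], [-173.8, 38.9, 373.4]]
plate 1841 [[-276.2, -42.9, 97.3], [-238.7, -2.3, 99.7], [-229.2, 41.9, 103.7]]
tool [-289.18635116    6.85883255]
100 [[-199.6, 72.8], [-199.7, -75.5]]
120 [[-219.0, 73.0], [-219.1, -74.9]]
160 [[-259.8, 73.2], [-259.9, -75.1]]
190 [[-292.8, 74.4], [-292.6, -75.4]]
```

View pics/w1c.png

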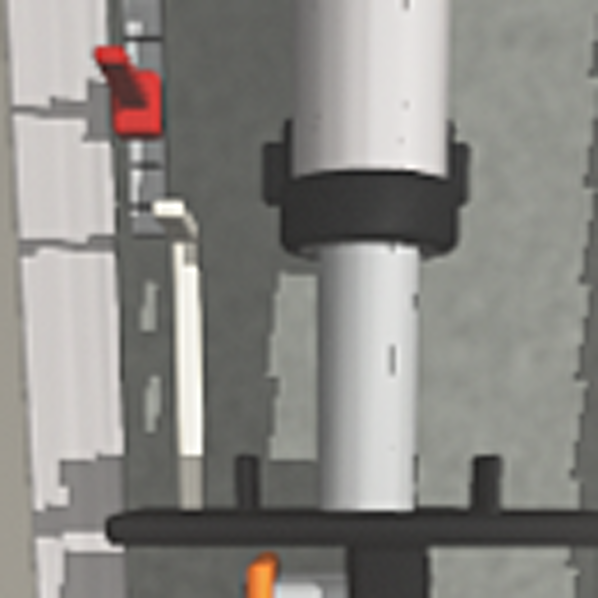

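Crop: pointer's top face at crop (168,207), red index fin's top at (108,51), plate's rear top edge at crop row ≈545. I turn these into the gap and the approach.

```bash
python3 - <<'E'
from meas import *
c=cam("wrist")
g=lambda x,y,z: (loc(ray(c,205+(x+.5)/4.6-.5,20+(y+.5)/4.6-.5,z))*1000).round(1)
print("ptr",g(168,207,.089),"idx",g(108,51,.089),"rear",g(320,545,.102),"front",g(320,512,.102),"plate left",g(106,528,.102))
s=ctrl.observe(); 
tgt=np.array([.486,.080])+EX*(-.238-.032)+EY*(-.001)
print("tgt",tgt,delta((*tgt,.076),4.05), delta((*(tgt-EX*.012),.076),4.05))
E
```

```text
ptr [-173.8   36.9] idx [-147.9   46.9] rear [-234.3    8.8] front [-228.2    8.8] plate left [-231.1   48.9]
tgt [ 0.50606679 -0.18925513] (array([ 1.91,  0.79, 17.44]), array([-0.0002, -0.0004,  0.0003])) (array([ 0.71,  0.79, 17.44]), array([-0.0002, -0.0004,  0.0003]))
```

```bash
python3 -m handwheel '[[[0.5,0.8,4,0,0,0,6.5],[0.5,0.8,8,0,0,0,6.5],[0.5,0.8,11,0,0,0,6.5],[0.5,0.8,14,0,0,0,6.5],[0.5,0.8,16,0,0,0,6.5],[0.5,0.8,17.4,0,0,0,6.5],[0.5,0.8,17.4,0,0,0,6.5],[0.5,0.8,17.4,0,0,0,6.5]]]'
python3 - <<'E'
from meas import *
print(loc(ctrl.observe()["tool_pos"])*1000)
c,p,D=snap("wrist","w2.png")
E
```

```text
time_s: 3.0
tool_pos: [0.5078, -0.204, 0.0771]
tool_rot: [0.0, 0.682, 0.732, 0.0]
contact_force: [0.1, -0.3, 0.0]
gripper_width: 0.0648
grip_force: 0.0
[-284.82703535   -1.65105202]
```

View pics/w2.png

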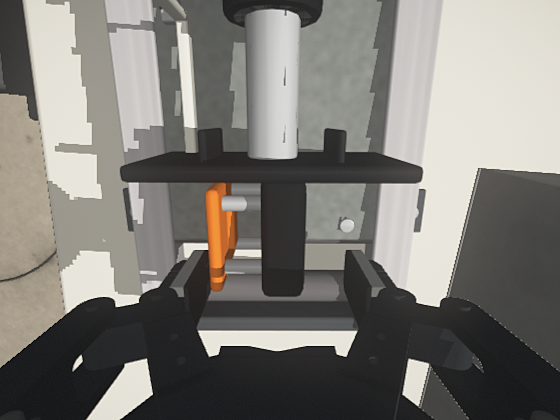

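```bash
python3 -m handwheel '[[[1,0,0,0,0,0,6.5],[2,0,0,0,0,0,6.5],[3,0,0,0,0,0,6.5],[3.5,0,0,0,0,0,6.5],[3.9,0,0,0,0,0,6.5],[4.2,0,0,0,0,0,6.5],[4.6,0,0,0,0,0,6.5],[5.1,0,0,0,0,0,6.5],[5.7,0,0,0,0,0,6.5],[6.4,0,0,0,0,0,6.5],[7.2,0,0,0,0,0,6.5],[8,0,0,0,0,0,6.5],[8.8,0,0,0,0,0,6.5],[9.6,0,0,0,0,0,6.5],[10.4,0,0,0,0,0,6.5],[11.2,0,0,0,0,0,6.5],[12,0,0,0,0,0,6.5],[12.6,0,0,0,0,0,6.5],[13,0,0,0,0,0,6.5],[13.2,0,0,0,0,0,6.5]]]'
python3 - <<'E'
from meas import *
print(loc(ctrl.observe()["tool_pos"])*1000)
c,p,D=snap("wrist","w3.png"); snap("top","t3.png"); snap("scene","s3.png")
a=[cv2.resize(cv2.imread("pics/"+f),(400,300)) for f in("w3.png","t3.png","s3.png")]
cv2.imwrite("pics/m3.png",np.vstack([np.hstack(a[:2]),np.hstack([a[2],0*a[2]])]))
E
```

```text
time_s: 5.05
tool_pos: [0.4981, -0.0724, 0.0762]
tool_rot: [-0.0, 0.682, 0.732, -0.0]
contact_force: [0.2, -1.4, -0.6]
gripper_width: 0.0646
grip_force: 0.4
[-152.86071513   -1.28805588]
```

View pics/m3.png

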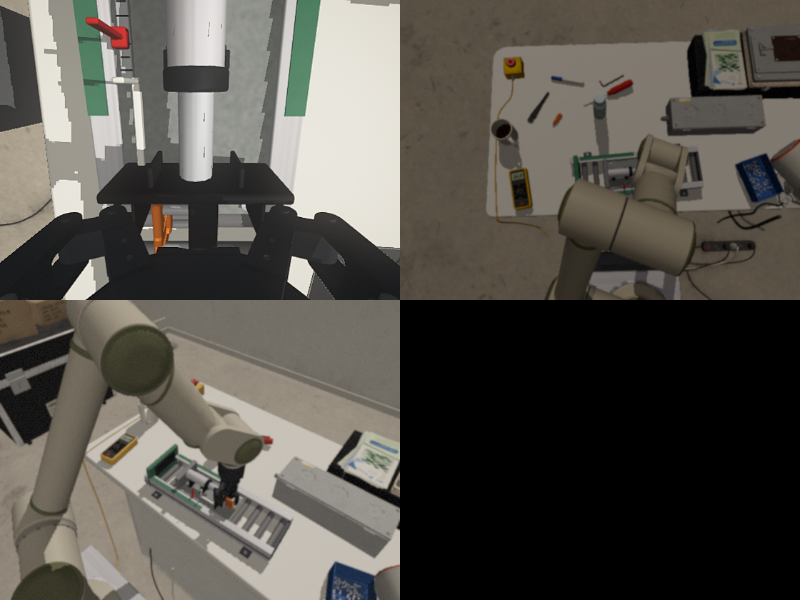

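Wrist view: fingers rest on the plate, carrier rolled along, pointer at about (175,115) and red index at (133,30) in full-size pixels, both visible. Continuing to push.

```bash
cat > gap.py <<'E'
from meas import *
def run(fn):
    c,p,D=snap("wrist",fn); P=cloud(c,D); L=loc(P)*1000; z=P[...,2]; H,S,V=cv2.split(cv2.cvtColor(p,cv2.COLOR_RGB2HSV))
    s=ctrl.observe(); t=loc(s["tool_pos"])*1000
    top=(abs(z-.089)<.005)&(np.arange(560)[None]<260)&(L[...,1]>28)&(L[...,1]<60)
    r=top&((H<5)|(H>174))&(S>140); w=top&(S<70)&(V>120)&(L[...,0]>t[0]+55)&(L[...,0]<t[0]+95)&(L[...,1]<44)
    for nm,m in(("idx",r),("ptr",w)):
        v,u=np.where(m)
        if len(u):
            q=np.array([loc(ray(c,a,b,.089))*1000 for a,b in zip(u,v)]); print(nm,len(u),(u.min(),u.max(),v.min(),v.max()),"mid",((q.min(0)+q.max(0))/2).round(2),"mean",q.mean(0).round(2),"z",np.median(z[m]).round(4))
    print("tool",t.round(2),"F",(s["contact_force"][:2]@EX).round(2),(s["contact_force"][:2]@EY).round(2))
E
python3 -c "
from gap import *; run('w3b.png')"
python3 -m handwheel '[[[0.3,0,0,0,0,0,6.5],[0.8,0,0,0,0,0,6.5],[1.5,0,0,0,0,0,6.5],[2.2,0,0,0,0,0,6.5],[3,0,0,0,0,0,6.5],[3.7,0,0,0,0,0,6.5],[4.4,0,0,0,0,0,6.5],[5,0,0,0,0,0,6.5],[5.4,0,0,0,0,0,6.5],[5.7,0,0,0,0,0,6.5],[5.9,0,0,0,0,0,6.5],[6,0,0,0,0,0,6.5],[6,0,0,0,0,0,6.5]]]'
python3 -c "
from gap import *; run('w4.png')"
```

```text
idx 200 (np.int64(119), np.int64(142), np.int64(22), np.int64(34)) mid [-55.29  44.95] mean [-55.    45.08] z 0.0875
ptr 178 (np.int64(157), np.int64(177), np.int64(106), np.int64(114)) mid [-80.38  35.76] mean [-80.4  35.8] z 0.0887
tool [-153.4    -1.42] F -0.39 -0.19
time_s: 6.55
tool_pos: [0.4941, -0.013, 0.0763]
tool_rot: [-0.0, 0.682, 0.731, -0.0]
contact_force: [0.9, -0.1, -0.2]
gripper_width: 0.0651
grip_force: 0.0
idx 202 (np.int64(120), np.int64(142), np.int64(24), np.int64(36)) mid [ 4.1  44.73] mean [ 4.4  44.87] z 0.0874
ptr 165 (np.int64(157), np.int64(178), np.int64(108), np.int64(116)) mid [-21.08  35.51] mean [-20.94  35.58] z 0.089
tool [-93.39  -1.53] F -0.33 0.58
```

```bash
python3 -m handwheel '[[[0.2,0,0,0,0,0,6.5],[0.5,0,0,0,0,0,6.5],[0.8,0,0,0,0,0,6.5],[1.1,0,0,0,0,0,6.5],[1.4,0,0,0,0,0,6.5],[1.6,0,0,0,0,0,6.5],[1.8,0,0,0,0,0,6.5],[1.9,0,0,0,0,0,6.5],[2,0,0,0,0,0,6.5],[2,0,0,0,0,0,6.5]]]'
python3 -c "
from gap import *; run('w5.png')"
```

```text
time_s: 7.6
tool_pos: [0.4928, 0.007, 0.0763]
tool_rot: [-0.0, 0.682, 0.731, 0.0]
contact_force: [0.1, -0.2, 0.4]
gripper_width: 0.0649
grip_force: 0.0
idx 202 (np.int64(120), np.int64(143), np.int64(24), np.int64(37)) mid [24.   44.59] mean [24.36 44.77] z 0.0875
ptr 175 (np.int64(157), np.int64(178), np.int64(108), np.int64(116)) mid [-1.04 35.43] mean [-0.99 35.5 ] z 0.089
tool [-73.35  -1.64] F 0.55 0.3
```

```bash
python3 -m handwheel '[[[0.2,0,0,0,0,0,6.5],[0.4,0,0,0,0,0,6.5],[0.7,0,0,0,0,0,6.5],[1,0,0,0,0,0,6.5],[1.2,0,0,0,0,0,6.5],[1.4,0,0,0,0,0,6.5],[1.5,0,0,0,0,0,6.5],[1.5,0,0,0,0,0,6.5]]]'
python3 -c "
from gap import *; run('w6.png')"
```

```text
time_s: 8.45
tool_pos: [0.4918, 0.022, 0.0764]
tool_rot: [0.0, 0.682, 0.731, 0.0]
contact_force: [1.2, -4.0, 0.1]
gripper_width: 0.0652
grip_force: 1.6
idx 176 (np.int64(125), np.int64(146), np.int64(64), np.int64(73)) mid [27.74 44.59] mean [27.85 44.76] z 0.0875
ptr 178 (np.int64(157), np.int64(178), np.int64(108), np.int64(116)) mid [13.96 35.34] mean [13.94 35.48] z 0.0889
tool [-58.35  -1.71] F -4.27 -0.68
```

The carrier has stopped at the end stop and the leg is sliding against its spring (about 4.3 N); the remaining gap is 13.8 mm.

```bash
python3 -m handwheel '[[[0.2,0,0,0,0,0,6.5],[0.4,0,0,0,0,0,6.5],[0.7,0,0,0,0,0,6.5],[0.9,0,0,0,0,0,6.5],[1.1,0,0,0,0,0,6.5],[1.2,0,0,0,0,0,6.5],[1.3,0,0,0,0,0,6.5],[1.3,0,0,0,0,0,6.5],[1.3,0,0,0,0,0,6.5]]]'
python3 -c "
from gap import *; run('w7.png')
p=cv2.imread('pics/w7.png')[80:150,100:200]; cv2.imwrite('pics/w7c.png',cv2.resize(p,None,fx=7,fy=7,interpolation=cv2.INTER_CUBIC))"
```

```text
time_s: 9.4
tool_pos: [0.4909, 0.0349, 0.0764]
tool_rot: [0.0, 0.682, 0.731, 0.0]
contact_force: [2.0, -3.9, 0.6]
gripper_width: 0.0647
grip_force: 2.0
idx 165 (np.int64(130), np.int64(150), np.int64(104), np.int64(112)) mid [28.21 44.61] mean [28.18 44.79] z 0.0874
ptr 180 (np.int64(157), np.int64(178), np.int64(108), np.int64(116)) mid [26.88 35.3 ] mean [26.86 35.38] z 0.089
tool [-45.39  -1.74] F -3.62 -0.85
```

View pics/w7c.png

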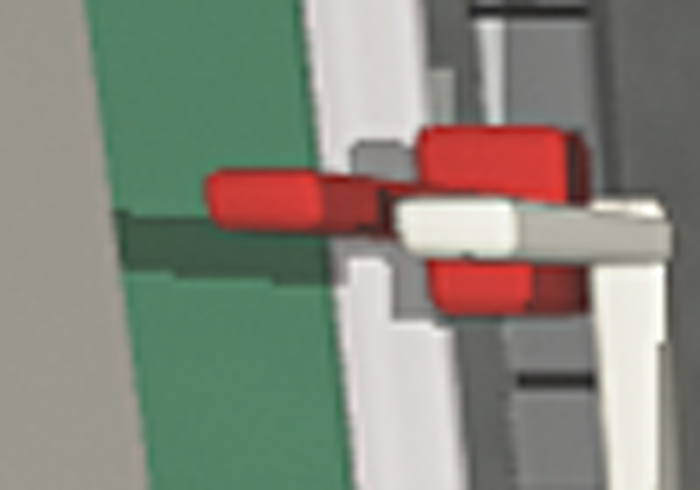

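Top faces: red fin centred at crop row ≈200, pointer at ≈227, so the leg is 1.3 mm short of the mark.

```bash
python3 -m handwheel '[[[0.07,0,0,0,0,0,6.5],[0.13,0,0,0,0,0,6.5],[0.13,0,0,0,0,0,6.5],[0.13,0,0,0,0,0,6.5]]]'
python3 -c "
from gap import *; run('w8.png'); run('w8b.png')"
```

```text
time_s: 9.85
tool_pos: [0.4908, 0.0361, 0.0763]
tool_rot: [0.0, 0.682, 0.731, 0.0]
contact_force: [1.3, -4.2, -0.0]
gripper_width: 0.0647
grip_force: 2.3
idx 154 (np.int64(130), np.int64(150), np.int64(108), np.int64(115)) mid [28.26 44.74] mean [28.25 44.84] z 0.0875
ptr 178 (np.int64(157), np.int64(178), np.int64(108), np.int64(116)) mid [28.08 35.35] mean [28.05 35.44] z 0.0889
tool [-44.18  -1.73] F -4.41 -0.87
idx 154 (np.int64(130), np.int64(150), np.int64(108), np.int64(115)) mid [28.26 44.78] mean [28.24 44.84] z 0.0876
ptr 177 (np.int64(157), np.int64(178), np.int64(108), np.int64(116)) mid [28.08 35.37] mean [28.04 35.45] z 0.0888
tool [-44.16  -1.73] F -5.67 -1.91
```

```bash
python3 -m handwheel '[[[0.02,0,0,0,0,0,5.5],[0.02,0,0,0,0,0,5],[0.02,0,0,0,0,0,4.5],[0.02,0,0,0,0,0,4],[0.02,0,0,0,0,0,3.5],[0.02,0,0,0,0,0,3],[0.02,0,0,0,0,0,2.6],[0.02,0,0,0,0,0,2.2],[0.02,0,0,0,0,0,2],[0.02,0,0,0,0,0,2],[0.02,0,0,0,0,0,2],[0.02,0,0,0,0,0,2]]]' 40
python3 -c "
from gap import *; run('w9.png'); run('w9b.png')"
```

```text
time_s: 11.15
tool_pos: [0.4899, 0.0363, 0.0781]
tool_rot: [-0.0, 0.682, 0.732, -0.0]
contact_force: [-9.8, -5.6, 24.1]
gripper_width: 0.0233
grip_force: 39.2
idx 151 (np.int64(136), np.int64(155), np.int64(109), np.int64(116)) mid [28.2  44.58] mean [28.16 44.62] z 0.0875
ptr 172 (np.int64(162), np.int64(182), np.int64(105), np.int64(113)) mid [29.35 35.19] mean [29.35 35.27] z 0.0891
tool [-43.91  -0.82] F -5.28 9.92
idx 154 (np.int64(136), np.int64(155), np.int64(109), np.int64(116)) mid [28.2  44.54] mean [28.18 44.57] z 0.0876
ptr 173 (np.int64(162), np.int64(182), np.int64(105), np.int64(113)) mid [29.35 35.19] mean [29.35 35.25] z 0.089
tool [-43.91  -0.82] F -4.7 9.33
```

View pics/w9.png

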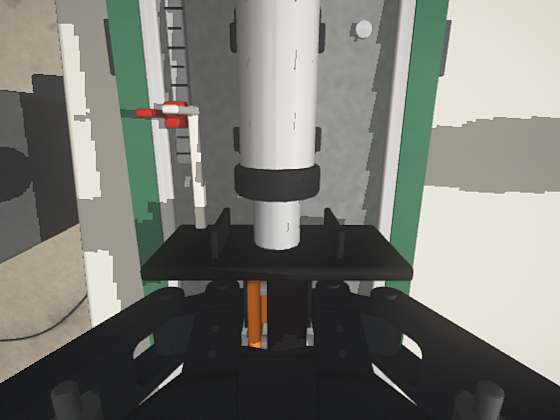

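Closed on the pair: lever sits at the grip (opening 23.3 mm), pointer at (172,109) against index (146,113). The pointer went 1.2 mm past, and the pads' swing presses down with 24 N. I ease back while holding.

```bash
python3 -m handwheel '[[[-0.04,-0.02,-0.06,0,0,0,2],[-0.08,-0.04,-0.12,0,0,0,2],[-0.1,-0.05,-0.17,0,0,0,2],[-0.1,-0.05,-0.17,0,0,0,2],[-0.1,-0.05,-0.17,0,0,0,2]]]'
python3 -c "
from gap import *; run('w10.png'); run('w10b.png')"
```

```text
time_s: 11.75
tool_pos: [0.4898, 0.0353, 0.0782]
tool_rot: [-0.0, 0.682, 0.732, -0.0]
contact_force: [-3.2, -4.5, 8.1]
gripper_width: 0.0229
grip_force: 41.0
idx 154 (np.int64(136), np.int64(155), np.int64(106), np.int64(114)) mid [28.12 44.68] mean [28.22 44.71] z 0.0875
ptr 171 (np.int64(162), np.int64(182), np.int64(105), np.int64(113)) mid [28.44 35.36] mean [28.42 35.37] z 0.089
tool [-44.84  -0.67] F -4.22 4.5
idx 155 (np.int64(136), np.int64(155), np.int64(106), np.int64(114)) mid [28.12 44.68] mean [28.21 44.69] z 0.0874
ptr 175 (np.int64(152), np.int64(183), np.int64(105), np.int64(113)) mid [28.44 36.89] mean [28.41 35.34] z 0.0889
tool [-44.84  -0.65] F -4.51 4.74
```

```bash
python3 -m handwheel '[[[-0.02,0,-0.05,0,0,0,2],[-0.02,0,-0.05,0,0,0,2],[-0.02,0,-0.05,0,0,0,2],[-0.02,0,-0.05,0,0,0,2],[-0.02,0,-0.05,0,0,0,2],[-0.02,0,-0.05,0,0,0,2],[-0.02,0,-0.05,0,0,0,2],[-0.02,0,-0.05,0,0,0,2],[-0.02,0,-0.05,0,0,0,2],[-0.02,0,-0.05,0,0,0,2]]]'
python3 -c "
from gap import *; run('w11.png')
p=cv2.imread('pics/w11.png')[80:150,100:200]; q=cv2.imread('pics/w11.png')[250:370,180:380]; cv2.imwrite('pics/w11c.png',np.hstack([cv2.resize(p,(400,280)),cv2.resize(q,(400,280))]))"
```

```text
time_s: 12.85
tool_pos: [0.4898, 0.0351, 0.0783]
tool_rot: [-0.001, 0.682, 0.732, -0.0]
contact_force: [-3.0, -3.4, 1.7]
gripper_width: 0.0228
grip_force: 41.4
idx 153 (np.int64(136), np.int64(155), np.int64(106), np.int64(113)) mid [28.12 44.7 ] mean [28.12 44.71] z 0.0875
ptr 173 (np.int64(162), np.int64(183), np.int64(105), np.int64(113)) mid [28.27 35.23] mean [28.25 35.37] z 0.0889
tool [-45.01  -0.62] F -4.8 3.38
```

View pics/w11c.png

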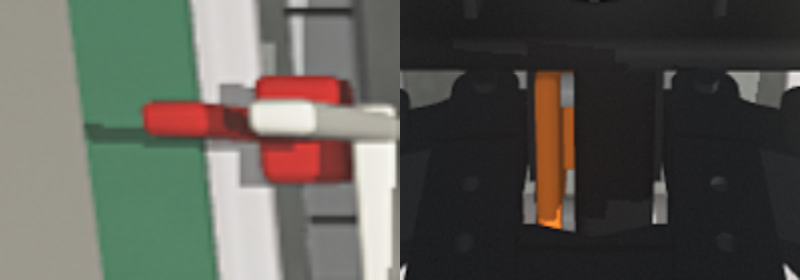

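Pointer and index are level (0.15 mm), and the lever lies closed against the grip, with the squeeze held at 41 N.

```bash
python3 -c "
from rig import ctrl; print(ctrl.hand_in())"
```

```text
the job is handed in; nothing more can be done
None
```

The job is handed in: carrier home against the end stop, leg at the mark (pointer within about 0.15 mm of the index by camera) and lever closed, with the gripper still squeezing at about 41 N; while the lever was closing, the leg ran about 1.2 mm past the mark and I eased it back under the squeeze.

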